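# Eject the struck medal through the press guard

## Task

A freshly struck medal is still sunk in the die of the bench press. Reach down through the yellow-framed window in the guard, press the red pad of the ejector lever all the way down so that the medal rises out of the die, and draw the hand back out above the window. Never touch the guard, leave the medal lying on the ejector, and leave the file, the hammer and the tray where they are.

Things in the scene. Friction and masses are not known exactly. Their poses are not given: they have to be found in the camera images.
- press: Green bench press fixed to the bench. Origin: on the bench top under the centre of the die; z up, -x is the press's front (toward the lever and guard window), y sideways. Base plate 410 x 200 x 25 mm high (x -240 to +170 mm, y +-100 mm). Column and head lie at x over -35 mm, up to 440 mm high: head underside 260 mm.
- guard: Fixed guard of clear panels in a yellow frame, not to be touched at all; same origin and axes as the press. Its low front part, a closed box with a flat ledge on top, covers x -235 to -65 mm, y +-97 mm, top 105 mm above the bench; the high part round the die begins with an upright panel whose front is at x -75 mm and reaches 253 mm above the bench. The only way to the lever is the window in the ledge.
- window (a point): Centre of the rectangular window in the guard's flat ledge, at the ledge's top face (105 mm above the bench), x -180 mm, y 0 in the press frame; axes as the press. Clear opening 80 mm along x by 70 mm along y, edge 6 mm thick with a yellow trim 9 mm wide. The space above it is free; the upright panel stands 105 mm from its centre toward the die.
- lever_pad (a point): Centre of the top face of the red pad (38 mm along the press's x by 32 mm along y) at the end of the dark steel ejector lever; moves with the lever. It lies under the middle of the window, about 21 mm below the ledge's top when up and 42 mm below when fully down; it is nearly level throughout.
- ejector_lever (a joint): Ejector lever angle, 0 = up, 0.18 = fully down on its stop (rad). The pivot is 120 mm from the pad centre toward the die, 68 mm above the bench; full travel lowers the pad about 21.5 mm. It starts 0 to 0.035 down. It needs 4 to 10 N at the pad (stiff friction, no return spring) and stays where it is left. It raises the ejector pin under the medal by 60 mm per rad, after 2.4 mm of free play.
- die (a point): Centre of the die's top face, 105 mm above the bench, axes as the press. The recess in it is 41 mm wide and 5 mm deep.
- medal: Loose brass medal, 40 mm across, 4 mm thick, lying in the die's recess; origin at the centre of its underside (at first 5 mm below the die's top face). With the lever fully down it lies on the 24 mm ejector pin, its underside about 3 mm above the die's top face. Not to be touched by the robot.
- file: Loose hand file with a wooden handle, about 265 mm long, 26 mm thick, lying on the bench in front of the press; origin under its middle, x along it to the tip. Not to be disturbed.
- hammer: Loose bench hammer, 240 mm long, lying on the bench beside the press; origin under it, x along it. Not to be disturbed.
- tray: Loose dark wooden tray 130 x 90 x 22 mm high with three finished medals, on the bench on the other side of the press; origin under its centre. Not to be disturbed.

How it is judged:
By the outcome, as a careful person would: the job done as asked, in the order asked, and still so for the second after the job is handed in, with the robot touching nothing.
It also fails if it takes over 32 s, if anything falls off the work surface, if the arm or the gripper's body presses on something with over 40 N, if the wrist force passes 120 N, or if a joint passes its speed limit or range.

## Robot

A 6-joint arm with a two-finger parallel gripper is mounted at the origin on the work surface. World frame = base frame: x ahead of the robot, y to its left, z up, the work surface at z = 0. Lengths are in m, angles in rad, forces in N, time in s.
With the tool pointing down it reaches from about 0.4 to 0.825 m from the base axis. Payload 7 kg.
Tool frame: the origin (TCP) lies at the very end of the fingers, on their centre line; the grasp point (between the pads) lies 19 mm behind it (tcp_to_grasp is the distance from the TCP to the grasp point, in m); x points along the fingers, z is the direction in which the jaws open and shut, and the axes are right-handed (so a half turn about x gives the same grasp; the last joint's range is limited). The gripper opens to 88 mm and grips with 3 to 60 N. Pads are 19 mm wide; open, the fingers measure 130 mm over their backs; the gripper's body (78 mm by 193 mm) begins 47 mm behind the grasp point.
Start: joints at [1.553, 0.359, 0.012, 0, -1.224, -0.288], TCP at [0.203, 0.644, 0.227] pointing down, gripper open.
Joint ranges: [-3.07, 3.07], [-1.43, 2.12], [-1.02, 1.25], [-3.03, 1.67], [-3.05, -0], [-3.03, 3.03]. Speed limits (rad/s): [2.39, 2.39, 3.01, 3.14, 3.14, 3.14].

## Interface

Orientations are given as [roll, pitch, yaw] about the fixed x, y, z axes, in that order (R = Rz(yaw) Ry(pitch) Rx(roll)).
In Python, from station import get_state, grab_frame, job_done, tcp_to_grasp gives the robot as it stands. The module is installed in compiled form; this text tells all that it offers.
- The arm moves only by the shell command python3 -m crank 'ROWS' [FORCE]. ROWS is JSON, a list of rows, each a list of 7 numbers: the shift along the tool's x, y, z in m, then the turn, a rotation vector about the tool's x, y, z in rad, then the opening, from 0 (shut) to 1 (fully open). In form: [[x, y, z, wx, wy, wz, fingers], ...]. A call has 1 to 10 rows; each row is the pose to reach, as a shift and turn from the pose commanded when the call began, along the tool's axes at that moment; what a row does not reach only later rows make up. A row lasts 1/8 s, in which the tool goes at most 62.5 mm and 10.7 degrees, less where a joint would pass 70% of its speed; a pose out of reach is approached as far as the arm can. A call with a gripper value outside its range is refused whole. The fingers move at their own pace and stop on an object; FORCE is the grip in N (left out, the last holds). Time passes only in rows, so rows that repeat a pose let the fingers close. It gives the time, the measured TCP pose, the force and the opening at its end, in the units of the state.
- get_state(): the state, without advancing time (a new reading comes with each control period).
- grab_frame(name): name is "scene" or "top" or "wrist"; returns a dict with "pixels" (384x512x3 uint8, red, green, blue), "vfov" (degrees; the focal length in pixels is half the picture's height over the tangent of half this angle, whatever the lens; pixels are square), "cx", "cy" (the principal point, pixels), "extrinsics" (4x4, takes a point from world to camera coordinates). Camera axes: x right, y up, looking along -z (the intrinsics and any distortion apply to the point x, -y, -z); pixel columns grow to the right and rows downward; lengths in m; the calibration is good to about 2 mm. A picture is of the moment at which its call begins. There is no depth.
- job_done(): hands the job in, once; it reports no verdict.
The state is a dict: "t": time; "q": joint angles; "qd": joint speeds; "joint_efforts": joint torques, N m; "eef_pos": TCP position; "ee_rot": TCP orientation; "force": force on the tool from outside, world axes, zero at the start; "moment": the same for the moment, N m; "width": finger opening in m.
Only numpy, scipy, OpenCV 4.12 (cv2) and the standard library are available. Lean on these libraries where they do the work, as an engineer would, in place of code of your own. Each camera call takes 0.05 s, during which the arm holds its last target.

## Working session

There is one attempt and no reset: what is moved stays moved. The work goes in short steps, Python scripts to look and compute and a shell command to move; the robot and the scene stay as the last step left them, time stands still between calls to the robot, and variables do not carry over. Pictures are saved under pics/ and viewed, and the job is handed in when it is done.

```bash
mkdir -p pics; python3 - <<'E'
from station import *
import cv2,numpy as np
s=get_state()
for k,v in s.items(): print(k,v)
print(tcp_to_grasp)
for n in("scene","top","wrist"):
    f=grab_frame(n); cv2.imwrite(f"pics/{n}0.png",f["pixels"][:,:,::-1])
    print(n,{k:v for k,v in f.items() if k!="pixels"})
E
```

```text
t 0.0
q [ 1.55310909e+00  3.59402005e-01  1.10477271e-02 -3.75039775e-04
 -1.22408916e+00 -2.88101096e-01]
qd [ 0.00054412 -0.00072417 -0.00054559 -0.00014931 -0.00245453 -0.00083405]
joint_efforts [ 3.26777138e-05 -5.82707405e+01  2.93048108e+01  6.99691325e+00
  6.94245362e-03 -1.66459645e-04]
eef_pos [0.20307438 0.64320741 0.22560358]
ee_rot [ 0.07726588  1.56911189 -1.79944652]
force [ 0.63378814  0.74761209 -0.54747007]
moment [-0.02748534 -0.03358498  0.02621603]
width 0.08772737266478955
0.0188
scene {'vfov': 51.35488444653569, 'cx': 251.8748627096399, 'cy': 191.224986651728, 'extrinsics': array([[ 0.63223601, -0.77476283, -0.00449265, -0.32955879],
       [ 0.74462778,  0.6060224 ,  0.27976117, -0.45238074],
       [-0.21402591, -0.18022044,  0.96005911, -0.83396964],
       [ 0.        ,  0.        ,  0.        ,  1.        ]])}
top {'vfov': 54.662741493614405, 'cx': 257.5976960334412, 'cy': 189.00236733471095, 'extrinsics': array([[ 0.01339686, -0.99882841, -0.04650088,  0.02595664],
       [ 0.99193774,  0.00741475,  0.12650903, -0.58459749],
       [-0.12601602, -0.0478208 ,  0.99087493, -0.80519674],
       [ 0.        ,  0.        ,  0.        ,  1.        ]])}
wrist {'vfov': 59.311757611098265, 'cx': 253.498213846361, 'cy': 186.07767299151882, 'extrinsics': array([[-0.29975431, -0.95401477,  0.00178256,  0.674756  ],
       [ 0.91366151, -0.28761189, -0.28723169,  0.03450898],
       [ 0.27453596, -0.08447028,  0.95785948, -0.3911386 ],
       [ 0.        ,  0.        ,  0.        ,  1.        ]])}
```

View pics/scene0.png

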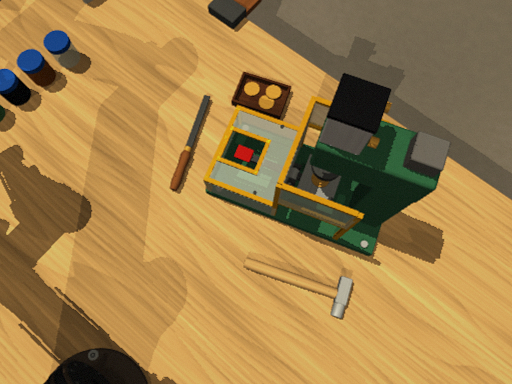

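View pics/top0.png

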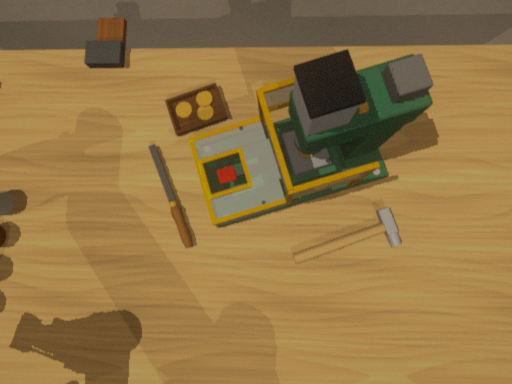

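View pics/wrist0.png

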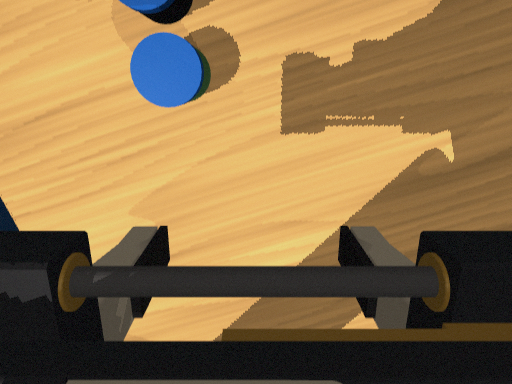

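The scene view shows the press with the window centred near (244,152) and the red pad inside it. In the top view the window is near (226,173), the tray at (197,110), the file at (172,200) and the hammer at (350,235). Next I'll measure the window's inner opening and the pad.

```bash
cat > h.py <<'E'
import numpy as np,cv2
from station import *
def ray(f,u,v):
    h=f["pixels"].shape[0]; F=h/2/np.tan(np.radians(f["vfov"])/2)
    d=np.array([(u-f["cx"])/F,-(v-f["cy"])/F,-1.]); E=f["extrinsics"];R=E[:3,:3];c=-R.T@E[:3,3]
    return c,R.T@d
def onz(f,u,v,z):
    c,d=ray(f,u,v); return c+d*(z-c[2])/d[2]
def proj(f,p):
    h=f["pixels"].shape[0]; F=h/2/np.tan(np.radians(f["vfov"])/2)
    q=f["extrinsics"]@np.r_[p,1]; return f["cx"]+F*q[0]/-q[2], f["cy"]-F*q[1]/-q[2]
def tri(rs):
    A=0;b=0
    for c,d in rs:
        d=d/np.linalg.norm(d);P=np.eye(3)-np.outer(d,d);A=A+P;b=b+P@c
    return np.linalg.solve(A,b)
def masks(f):
    hsv=cv2.cvtColor(f["pixels"],cv2.COLOR_RGB2HSV);H,S,V=cv2.split(hsv)
    red=((H<6)|(H>174))&(S>180)&(V>90)
    yel=(H>18)&(H<30)&(S>200)&(V>110)
    return red.astype(np.uint8),yel.astype(np.uint8)
E
python3 - <<'E'
from h import *
seeds={"scene":(244,152),"top":(226,173)}
for n,(su,sv) in seeds.items():
    f=grab_frame(n); red,yel=masks(f)
    k,l,st,ce=cv2.connectedComponentsWithStats(red)
    i=1+np.argmax(st[1:,4]);print(n,"red",st[i],ce[i])
    # hole containing the seed
    k,l,st2,ce2=cv2.connectedComponentsWithStats(1-yel,connectivity=4)
    m=(l==l[sv,su]).astype(np.uint8);print("hole",st2[l[sv,su]])
    c=max(cv2.findContours(m,0,1)[0],key=cv2.contourArea)
    r=cv2.minAreaRect(c);print(r)
    q=cv2.approxPolyDP(cv2.convexHull(c),4,True)[:,0];print(q.tolist())
    P=np.array([onz(f,u,v,.105)[:2] for u,v in q]);print(np.round(P,4).tolist(), np.round(np.linalg.norm(P-np.roll(P,-1,0),axis=1),4),"mean",P.mean(0))
    print("red at .084",onz(f,*ce[i],.084), ".078",onz(f,*ce[i],.078))
    o=f["pixels"][:,:,::-1].copy(); o[yel>0]=(255,0,255)
    x,y=su-70,sv-70
    cv2.imwrite(f"pics/{n}_c.png",np.hstack([cv2.resize(a[max(y,0):y+140,x:x+140],(390,390),interpolation=0) for a in (f["pixels"][:,:,::-1],o)]))
E
```

```text
scene red [234 145  20  17 226] [243.43362832 153.02654867]
hole [ 221  131   44   38 1037]
((242.869873046875, 149.51370239257812), (36.39979553222656, 29.377330780029297), 20.556045532226562)
[[233, 131], [264, 142], [254, 168], [221, 157]]
[[0.6319, 0.1442], [0.6549, 0.0737], [0.5934, 0.0523], [0.5675, 0.1247]] [0.0742 0.0651 0.0769 0.0672] mean [0.61192498 0.09872022]
red at .084 [0.61196159 0.09813807 0.084     ] .078 [0.61370968 0.09977478 0.078     ]
top red [217 166  19  18 220] [226.06363636 174.4       ]
hole [ 203  153   44   41 1203]
((224.84906005859375, 172.97169494628906), (32.27973556518555, 37.91151428222656), 74.05460357666016)
[[238, 153], [246, 183], [211, 193], [203, 164]]
[[0.6523, 0.0714], [0.5882, 0.0533], [0.5666, 0.1265], [0.6283, 0.1454]] [0.0666 0.0763 0.0645 0.0778] mean [0.60884327 0.09913562]
red at .084 [0.60973974 0.09854032 0.084     ] .078 [0.61074102 0.09935236 0.078     ]
```

```bash
cat >> h.py <<'E'
from scipy.spatial.transform import Rotation as Ro
YAW=np.radians(-72.); W=np.array([.6103,.0989,.105])
px=np.array([np.cos(YAW),np.sin(YAW),0]);py=np.array([-np.sin(YAW),np.cos(YAW),0])
def plan(target,sgn,yaw=YAW):
    s=get_state();R=Ro.from_euler("xyz",s["ee_rot"])
    py=np.array([-np.sin(yaw),np.cos(yaw),0])
    x=np.array([0,0,-1.]);z=sgn*py;y=np.cross(z,x)
    T=Ro.from_matrix(np.c_[x,y,z])
    return R.inv().apply(np.array(target)-s["eef_pos"]),(R.inv()*T).as_rotvec(),R.as_matrix()
def press(p): 
    d=np.array(p)-W; return np.array([d@px,d@py,d[2]])
E
python3 - <<'E'
from h import *
f=grab_frame("wrist");E=f["extrinsics"];c=-E[:3,:3].T@E[:3,3]
s=get_state();print(s["t"])
for sg in(1,-1):
    t,r,R=plan(W+[0,0,.13],sg);print(sg,t.round(4),r.round(3),np.degrees(np.linalg.norm(r)))
print(R.round(3));print("cam in tool",R.T@(c-s["eef_pos"]))
# yaw from ledge outline in top & scene: check predicted points
out={}
for n in("scene","top"):
    f=grab_frame(n);o=f["pixels"][:,:,::-1].copy()
    def L(pts,col):
        for a,b in zip(pts,pts[1:]+pts[:1]):
            A=proj(f,a);B=proj(f,b);cv2.line(o,tuple(int(round(v*8)) for v in A),tuple(int(round(v*8)) for v in B),col,1,cv2.LINE_AA,3)
    P=lambda x,y,z:(W+px*(x+.18)+py*y)*[1,1,0]+[0,0,z]
    L([P(-.22,-.035,.105),P(-.14,-.035,.105),P(-.14,.035,.105),P(-.22,.035,.105)],(255,0,0))
    L([P(-.235,-.097,.105),P(-.075,-.097,.105),P(-.075,.097,.105),P(-.235,.097,.105)],(255,0,255))
    L([P(-.075,-.097,.253),P(-.075,.097,.253)],(255,255,0))
    L([P(-.24,-.1,.025),P(.17,-.1,.025),P(.17,.1,.025),P(-.24,.1,.025)],(0,0,255))
    out[n]=cv2.resize(o[50:270,150:450],None,fx=2.6,fy=2.6,interpolation=cv2.INTER_CUBIC)
    cv2.imwrite(f"pics/{n}_ov.png",out[n])
E
```

```text
0.3
1 [-0.0085  0.5522  0.3968] [-2.191e+00  0.000e+00  1.000e-03] 125.52203692079243
-1 [-0.0085  0.5522  0.3968] [ 0.951  0.001 -0.   ] 54.477976281632415
[[-0.     0.954 -0.301]
 [-0.001 -0.301 -0.954]
 [-1.     0.     0.001]]
cam in tool [-0.15751713  0.0783585  -0.00073331]
```

View pics/top_ov.png

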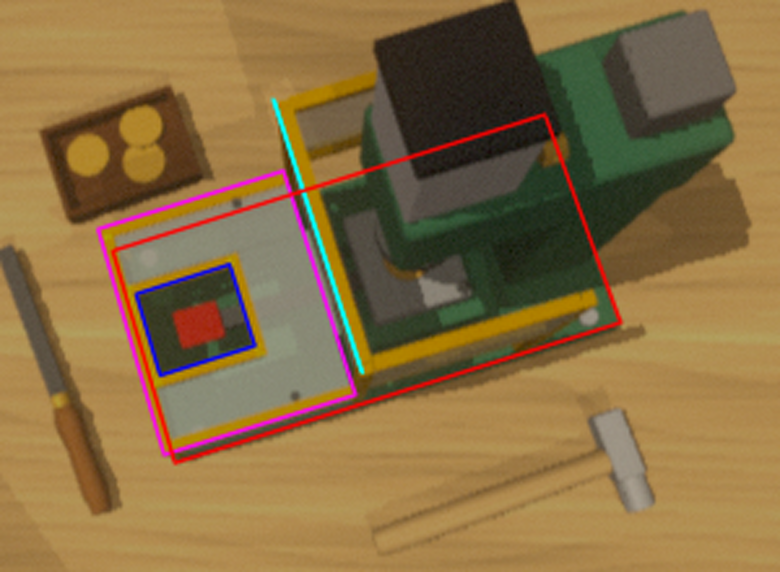

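View pics/scene_ov.png

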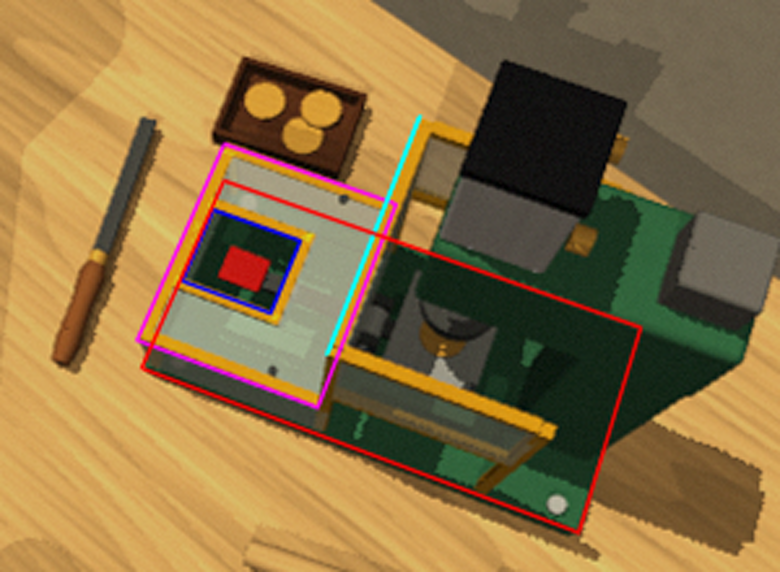

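The overlay fits both views to about 2–3 mm. The wrist camera sits on the tool's +y side, so I want that side facing away from the upright panel. That means turning about 4.09 rad about +x, so that q6 stays in range. First move: rise, start turning, shut the fingers and move toward the window.

```bash
python3 -m crank '[[-0.04,0,0,0.18,0,0,0],[-0.08,0.01,0.01,0.36,0,0,0],[-0.08,0.04,0.03,0.54,0,0,0],[-0.08,0.08,0.06,0.72,0,0,0],[-0.08,0.12,0.09,0.9,0,0,0],[-0.08,0.16,0.12,1.08,0,0,0],[-0.08,0.2,0.145,1.26,0,0,0],[-0.08,0.24,0.17,1.44,0,0,0],[-0.08,0.28,0.2,1.62,0,0,0],[-0.08,0.28,0.2,1.8,0,0,0]]' 20
python3 - <<'E'
from h import *
s=get_state();print(s["q"].round(3) if hasattr(s["q"],"round") else s["q"],s["eef_pos"],s["width"])
t,r,R=plan(W+[0,0,.18],1);print(t.round(4),r.round(3),press(s["eef_pos"]))
E
```

```text
t: 1.65
eef_pos: [0.4115, 0.3661, 0.307]
ee_rot: [-1.906, 1.57, 0.692]
force: [0.4, 0.8, 0.6]
width: 0.0006
[ 1.083  0.11  -0.133  0.    -1.327 -1.627] [0.41145657 0.36614059 0.30702046] 0.0005839629370738705
[ 0.022   0.1257 -0.3085] [2.283 0.    0.   ] [-0.31560691 -0.10652945  0.20202046]
```

```bash
python3 -m crank '[[0,0.015,-0.035,0.18,0,0,0],[0,0.03,-0.07,0.36,0,0,0],[0,0.045,-0.11,0.54,0,0,0],[0,0.06,-0.15,0.72,0,0,0],[0,0.075,-0.19,0.9,0,0,0],[0,0.09,-0.22,1.08,0,0,0],[0,0.1,-0.25,1.26,0,0,0],[0,0.11,-0.275,1.44,0,0,0],[0,0.12,-0.3,1.62,0,0,0],[0,0.125,-0.308,1.8,0,0,0]]'
python3 - <<'E'
from h import *
s=get_state();print(s["q"].round(3) if hasattr(s["q"],"round") else s["q"],s["eef_pos"],s["width"])
t,r,R=plan(W+[0,0,.15],1);print(t.round(4),r.round(3),press(s["eef_pos"]))
E
```

```text
t: 2.9
eef_pos: [0.6119, 0.1028, 0.3062]
ee_rot: [3.045, 1.57, -2.439]
force: [-0.9, -0.8, -0.5]
width: 0.0002
[ 0.481  0.231  0.013  0.    -1.353 -2.823] [0.61190946 0.10281653 0.30623325] 0.00019073822014538437
[ 0.0512 -0.0016 -0.0039] [ 0.485 -0.     0.   ] [-0.00322749  0.00274096  0.20123325]
```

```bash
python3 -m crank '[[0.03,-0.001,-0.004,0.05,0,0,0],[0.07,-0.001,-0.004,0.1,0,0,0],[0.11,-0.001,-0.004,0.1,0,0,0],[0.14,-0.001,-0.004,0.1,0,0,0],[0.155,-0.001,-0.004,0.1,0,0,0],[0.155,-0.001,-0.004,0.1,0,0,0]]'
python3 - <<'E'
from h import *
s=get_state();print(s["q"].round(3) if hasattr(s["q"],"round") else s["q"],s["eef_pos"],s["width"],s["force"])
t,r,R=plan(W+[0,0,.0],1);print(t.round(4),r.round(3),press(s["eef_pos"]))
for n in("scene","top","wrist"):
    f=grab_frame(n); o=f["pixels"][:,:,::-1].copy()
    if n!="wrist":
        print(n,proj(f,s["eef_pos"]))
        x,y=(150,40); o=cv2.resize(o[y:y+220,x:x+300],None,fx=2.6,fy=2.6,interpolation=cv2.INTER_CUBIC)
        u,v=proj(f,s["eef_pos"]); cv2.circle(o,(int((u-x)*2.6),int((v-y)*2.6)),4,(255,0,255),1)
    cv2.imwrite(f"pics/{n}_2.png",o)
E
```

```text
t: 3.65
eef_pos: [0.609, 0.1003, 0.1511]
ee_rot: [2.956, 1.569, -2.62]
force: [0.5, 0.3, 0.7]
width: 0.0
[ 0.479  0.323 -0.222  0.    -1.027 -2.914] [0.60897408 0.10034039 0.15105144] 1.2836602099129191e-05 [0.52485526 0.31794873 0.69813001]
[ 0.0461 -0.002   0.0001] [ 0.392 -0.001  0.   ] [-0.00177962 -0.00081592  0.04605144]
scene (np.float64(240.92407238804807), np.float64(141.55734973997997))
top (np.float64(220.73779487262573), np.float64(169.18418559392614))
```

View pics/scene_2.png

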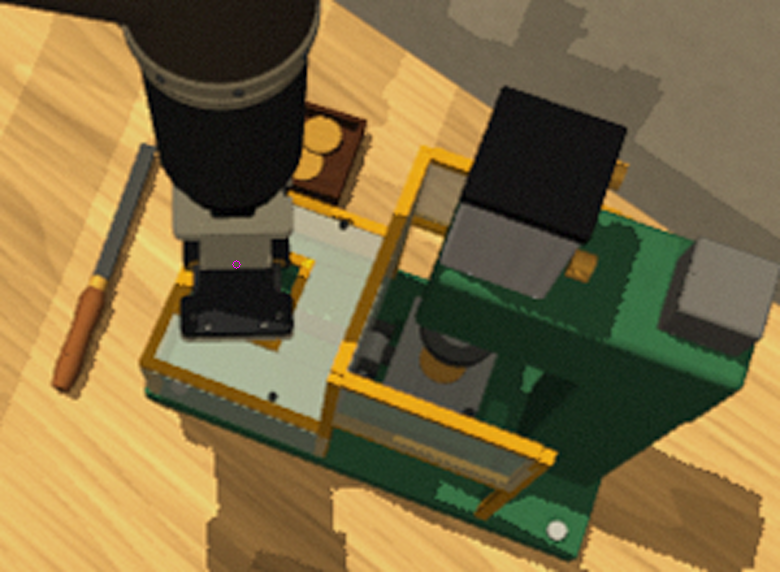

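View pics/top_2.png

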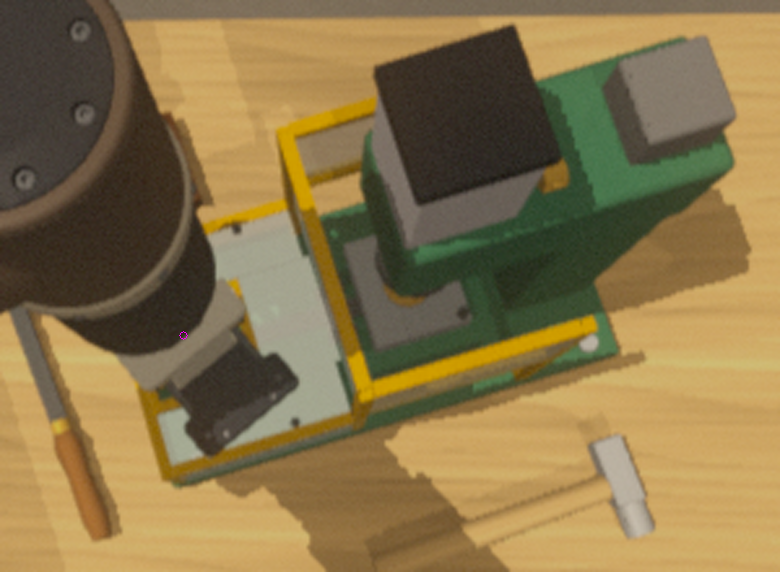

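View pics/wrist_2.png

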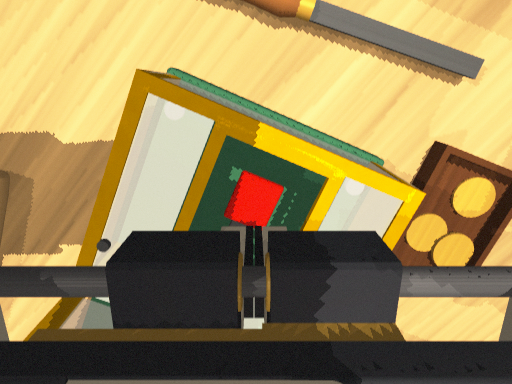

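In the wrist view the shut fingers (253,240) sit over the window, whose front inner corners are near (220,137) and (328,178). The red pad is just beneath them at (255,200). In the scene and top views the hand is clear of the panel. I'll check those corners with the wrist camera.

```bash
python3 - <<'E'
from h import *
f=grab_frame("wrist");s=get_state()
for u,v in((220,137),(328,178)):
    print(press(onz(f,u,v,.105))*1e3, "expect -40,-+35")
print("tcp",press(s["eef_pos"])*1e3, proj(f,s["eef_pos"]), "pix of tcp-centre vs fingers 253")
red,_=masks(f);c=max(cv2.findContours(red,0,1)[0],key=cv2.contourArea)
q=cv2.approxPolyDP(cv2.convexHull(c),4,True)[:,0]
for u,v in q: print(u,v,(press(onz(f,u,v,.084))*1e3).round(1),(press(onz(f,u,v,.078))*1e3).round(1))
E
```

```text
[-3.80793638e+01 -3.56032167e+01 -1.38777878e-14] expect -40,-+35
[-4.00456228e+01  3.67643772e+01 -4.16333634e-14] expect -40,-+35
tcp [-1.89272656  0.31550668 48.03685179] (np.float64(251.41121392687793), np.float64(242.69866803857272)) pix of tcp-centre vs fingers 253
244 170 [-19.4 -12.8 -21. ] [-18.  -12.4 -27. ]
282 186 [-18.9  16.2 -21. ] [-17.5  17.4 -27. ]
265 225 [ 12.9  16.8 -21. ] [ 15.2  18.  -27. ]
253 227 [ 17.7   9.4 -21. ] [ 20.1  10.4 -27. ]
224 215 [ 17.  -13.5 -21. ] [ 19.5 -13.1 -27. ]
```

All three views agree to within about 2 mm. I'll go down through the window to just above the pad, then press in steps.

```bash
python3 -m crank '[[0.025,0,0,0,0,0,0],[0.05,0,0,0,0,0,0],[0.06,0,0,0,0,0,0],[0.06,0,0,0,0,0,0]]'; python3 -c "
from h import *
s=get_state();print(press(s['eef_pos'])*1e3,s['force'],plan(W,1)[2].round(4)[:,0])"
```

```text
t: 4.35
eef_pos: [0.6093, 0.1005, 0.0918]
ee_rot: [-2.762, 1.571, -2.055]
force: [0.9, 0.5, 0.0]
width: 0.0006
[ -1.82969595  -0.43500872 -13.21805852] [0.90333757 0.52665894 0.01523212] [-1.e-04 -2.e-04 -1.e+00]
```

```bash
python3 -m crank '[[0.004,0,0,0,0,0,0],[0.008,0,0,0,0,0,0],[0.012,0,0,0,0,0,0],[0.016,0,0,0,0,0,0],[0.02,0,0,0,0,0,0],[0.02,0,0,0,0,0,0]]'; python3 -c "
from h import *
s=get_state();print(press(s['eef_pos'])*1e3,s['force'])"
```

```text
t: 5.1
eef_pos: [0.6097, 0.1011, 0.0719]
ee_rot: [-0.209, 1.569, 0.498]
force: [0.2, 1.8, 0.7]
width: 0.0002
[ -2.2680649    0.11198611 -33.05949769] [0.20633482 1.81672081 0.74588402]
```

```bash
python3 -m crank '[[0.003,0,0,0,0,0,0]]'; python3 - <<'E'
from h import *
s=get_state();print(press(s['eef_pos'])*1e3,s['force'])
f=grab_frame("wrist");cv2.imwrite("pics/wrist_3.png",f["pixels"][:,:,::-1])
f=grab_frame("scene");cv2.imwrite("pics/scene_3.png",cv2.resize(f["pixels"][40:260,150:450,::-1],None,fx=2.6,fy=2.6,interpolation=2))
E
```

```text
t: 5.22
eef_pos: [0.6097, 0.1011, 0.0692]
ee_rot: [-0.175, 1.569, 0.532]
force: [-1.9, 4.7, 5.1]
width: 0.0004
[ -2.23281185   0.11317722 -35.77533183] [-1.85801248  4.67758442  5.14317458]
```

View pics/wrist_3.png

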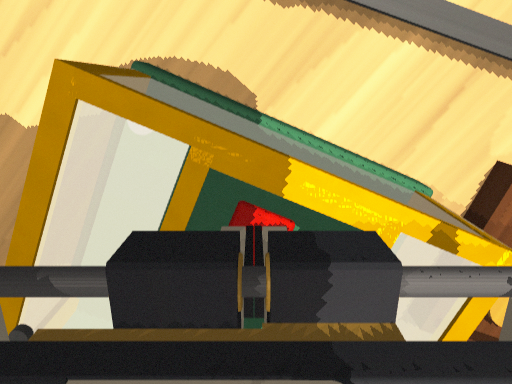

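View pics/scene_3.png

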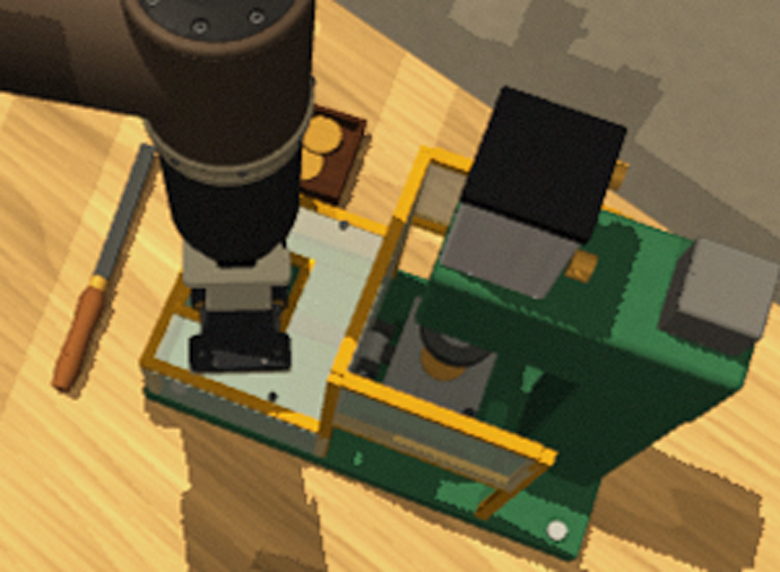

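The fingers are on the pad, which shows red at (262,216), and the force is about 5 N while moving. I'll press on to the stop.

```bash
python3 -m crank '[[0.002,0,0,0,0,0,0],[0.004,0,0,0,0,0,0],[0.006,0,0,0,0,0,0]]'; python3 -c "
from h import *
s=get_state();print(press(s['eef_pos'])*1e3,s['force'])"; python3 -m crank '[[0.001,0,0,0,0,0,0]]'
```

```text
t: 5.7
eef_pos: [0.61, 0.101, 0.0669]
ee_rot: [-0.648, 1.568, 0.061]
force: [-18.8, 5.6, 47.0]
width: 0.0002
[ -2.05647465   0.38144285 -38.06344721] [-18.76637754   5.60085671  46.99569791]
t: 5.82
eef_pos: [0.61, 0.101, 0.0669]
ee_rot: [-0.629, 1.568, 0.079]
force: [-19.4, 5.5, 49.5]
width: 0.0004
```

```bash
python3 -m crank '[[-0.003,0,0,0,0,0,0],[-0.005,0,0,0,0,0,0]]'; python3 - <<'E'
from h import *
s=get_state();print(s["t"],press(s['eef_pos'])*1e3,s['force'],s["moment"],s["width"])
f=grab_frame("wrist");cv2.imwrite("pics/wrist_4.png",f["pixels"][:,:,::-1])
f=grab_frame("scene");a=cv2.resize(f["pixels"][80:200,200:330,::-1],None,fx=3,fy=3,interpolation=2)
f=grab_frame("top");b=cv2.resize(f["pixels"][130:250,190:320,::-1],None,fx=3,fy=3,interpolation=2)
cv2.imwrite("pics/st_4.png",np.hstack([a,b]))
E
```

```text
t: 6.08
eef_pos: [0.6097, 0.1009, 0.068]
ee_rot: [-0.259, 1.569, 0.448]
force: [0.2, 2.2, 3.1]
width: 0.0003
6.075 [-2.05176509e+00  1.09569989e-02 -3.70214919e+01] [0.19831098 2.17223609 3.05663876] [ 0.88041793 -0.16147935 -0.03147639] 0.0002958158781409266
```

View pics/wrist_4.png

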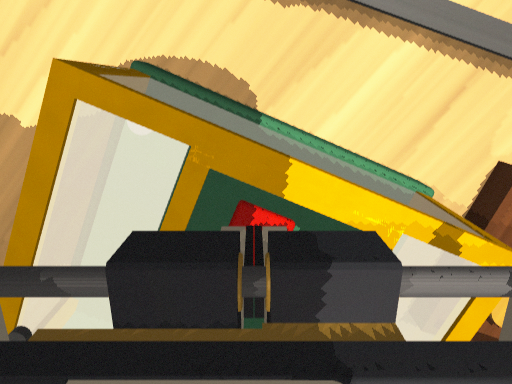

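View pics/st_4.png

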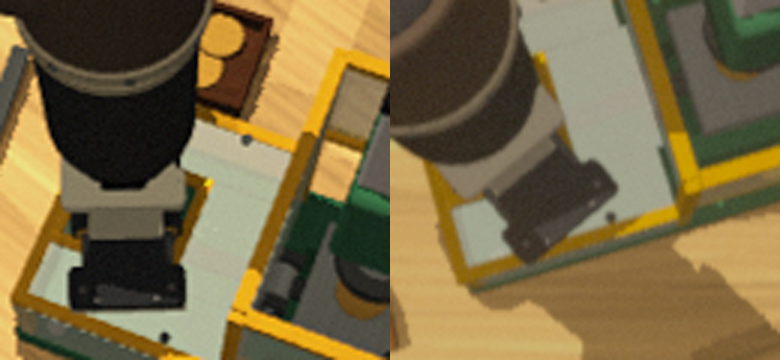

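```bash
python3 - <<'E'
from h import *
f=grab_frame("wrist");s=get_state()
a=f["pixels"][150:250,190:330,::-1];cv2.imwrite("pics/w5.png",cv2.resize(a,None,fx=5.5,fy=5.5,interpolation=0))
for u,v in((192,146),(202,170)):
    print(u,v,(press(onz(f,u,v,.105))*1e3).round(1))
# predicted pad front corners at several heights (pad centre press 0,0.5)
for z in (.084,.072,.0675,.063):
    print(z,[np.round(proj(f,(W+px*x+py*y)*[1,1,0]+[0,0,z]),1).tolist() for x,y in((-.019,-.016),(-.019,.016),(.019,-.016))])
E
```

```text
192 146 [-46.3 -41.3   0. ]
202 170 [-39.3 -34.9   0. ]
0.084 [[232.8, 214.9], [297.5, 239.8], [203.6, 283.2]]
0.072 [[234.2, 205.7], [294.5, 229.0], [206.9, 270.0]]
0.0675 [[234.7, 202.5], [293.4, 225.4], [208.0, 265.5]]
0.063 [[235.2, 199.6], [292.4, 221.9], [209.1, 261.2]]
```

View pics/w5.png

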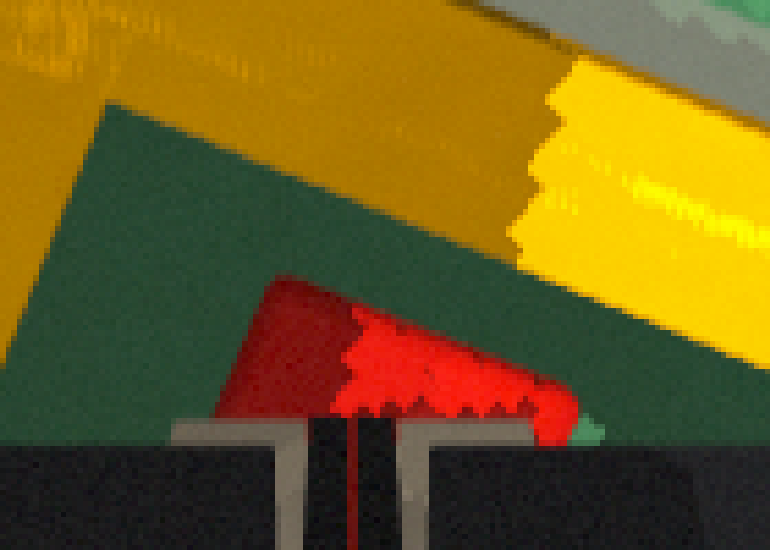

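Something hard was met at TCP z of about 0.067 with 47 N, roughly 4 mm above where I expected the stop. The pad's corners in the wrist image, near (239,199) and (296,221), fit a pad height of about 0.063. I'll draw straight up and measure the pad in clear views before deciding.

```bash
python3 -m crank '[[-0.03,0,0,0,0,0,0],[-0.07,0,0,0,0,0,0],[-0.12,0,0,0,0,0,0],[-0.17,0,0,0,0,0,0],[-0.2,0,0,0,0,0,0],[-0.2,0,0,0,0,0,0]]'; python3 - <<'E'
from h import *
s=get_state();print(s["t"],press(s['eef_pos'])*1e3,s['force'])
for n in("scene","top","wrist"):
    f=grab_frame(n);red,_=masks(f);o=f["pixels"][:,:,::-1].copy()
    cs=cv2.findContours(red,0,1)[0]
    if cs:
        c=max(cs,key=cv2.contourArea);M=cv2.moments(c);print(n,cv2.contourArea(c),M["m10"]/max(M["m00"],1),M["m01"]/max(M["m00"],1))
        q=cv2.minAreaRect(c);print(q)
    if n!="wrist":o=cv2.resize(o[60:240,180:420],None,fx=3.2,fy=3.2,interpolation=2)
    cv2.imwrite(f"pics/{n}_6.png",o)
E
```

```text
t: 7.02
eef_pos: [0.61, 0.1002, 0.2688]
ee_rot: [-0.455, 1.567, 0.252]
force: [-1.0, -0.5, -0.3]
width: 0.0004
7.025 [-1.28791179e+00  1.29270357e-01  1.63829125e+02] [-0.95125342 -0.53963428 -0.253163  ]
scene 188.5 243.31388152077807 155.64279398762156
((243.3000030517578, 155.6000213623047), (16.76007080078125, 12.965337753295898), 18.434947967529297)
wrist 955.0 255.17068062827227 160.91273996509597
((255.35501098632812, 161.14793395996094), (29.384618759155273, 35.07692337036133), 22.61986541748047)
```

View pics/wrist_6.png

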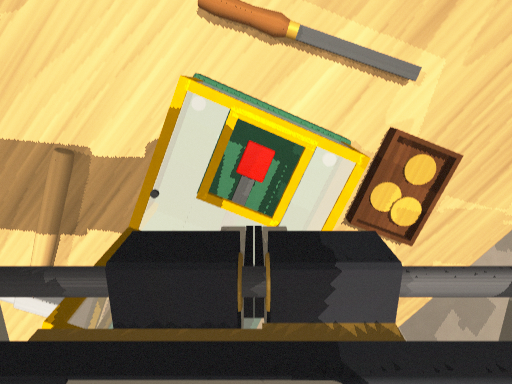

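View pics/scene_6.png

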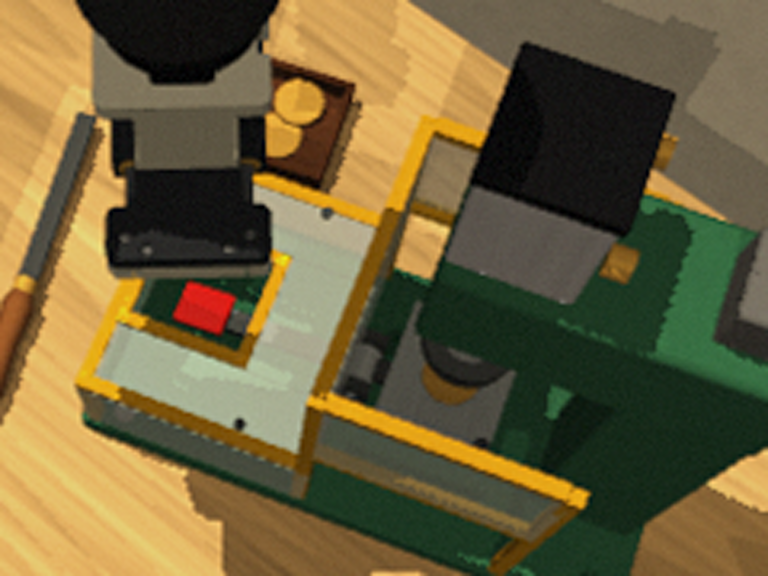

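View pics/top_6.png

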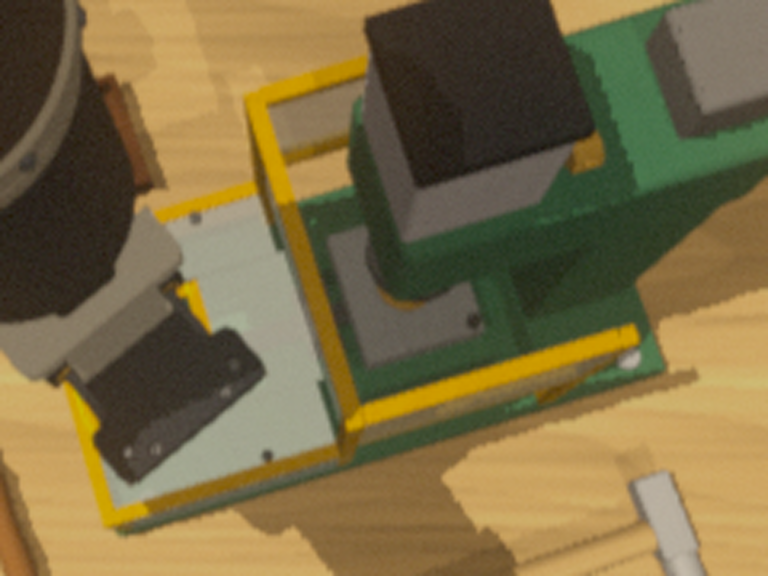

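```bash
python3 - <<'E'
from h import *
fs=grab_frame("scene");fw=grab_frame("wrist")
c0=(243.43,153.03)
res=[]
for z0 in(.084,.080):
    p=onz(fs,*c0,z0)
    print(z0,[(z,np.round(proj(fs,p*[1,1,0]+[0,0,z]),2).tolist()) for z in(z0,.0675,.063)])
print("tri scene+wrist", tri([ray(fs,243.31,155.64),ray(fw,255.2,161.0)]), press(tri([ray(fs,243.31,155.64),ray(fw,255.2,161.0)]))*1e3)
for z in(.0675,.063): print(z,(press(onz(fs,243.31,155.64,z))*1e3).round(1),(press(onz(fw,255.2,161.,z))*1e3).round(1))
# wrist pad corners size
for n,f in(("scene",fs),("wrist",fw)):
    red,_=masks(f);c=max(cv2.findContours(red,0,1)[0],key=cv2.contourArea);x,y,w,h=cv2.boundingRect(c);print(n,x,y,w,h)
    a=f["pixels"][y-25:y+h+25,x-30:x+w+30,::-1];cv2.imwrite(f"pics/{n}_7.png",cv2.resize(a,None,fx=7 if n=="scene" else 6,fy=7 if n=="scene" else 6,interpolation=0))
    # window hole in same view, at .105
    _,yel=masks(f);k,l,st,ce=cv2.connectedComponentsWithStats(1-yel,connectivity=4)
    i=l[y+h//2,x+w//2];print(st[i])
    cc=max(cv2.findContours((l==i).astype(np.uint8),0,1)[0],key=cv2.contourArea);q=cv2.approxPolyDP(cv2.convexHull(cc),4,True)[:,0]
    print([(q_.tolist(),(press(onz(f,*q_,.105))[:2]*1e3).round(1).tolist()) for q_ in q])
E
```

```text
0.084 [(0.084, [243.43, 153.03]), (0.0675, [243.61, 155.7]), (0.063, [243.66, 156.41])]
0.08 [(0.08, [243.43, 153.03]), (0.0675, [243.56, 155.05]), (0.063, [243.61, 155.76])]
tri scene+wrist [0.61192806 0.10008393 0.06339671] [ -0.62288468   1.91423103 -41.60328933]
0.0675 [  0.5   1.2 -37.5] [ -2.    0.8 -37.5]
0.063 [ -0.2   2.8 -42. ] [ -1.1   1.2 -42. ]
scene 234 148 20 17
[     0      0    512    384 194719]
[([511, 0], [474.3, 610.8]), ([511, 383], [641.9, -254.9]), ([0, 383], [-252.4, -602.9]), ([0, 0], [-712.6, 155.5])]
wrist 237 141 39 42
[ 209  119   96   99 5576]
[([238, 119], [-40.2, -32.4]), ([304, 147], [-39.9, 35.2]), ([272, 217], [37.2, 35.5]), ([209, 193], [37.8, -32.2])]
```

View pics/wrist_7.png

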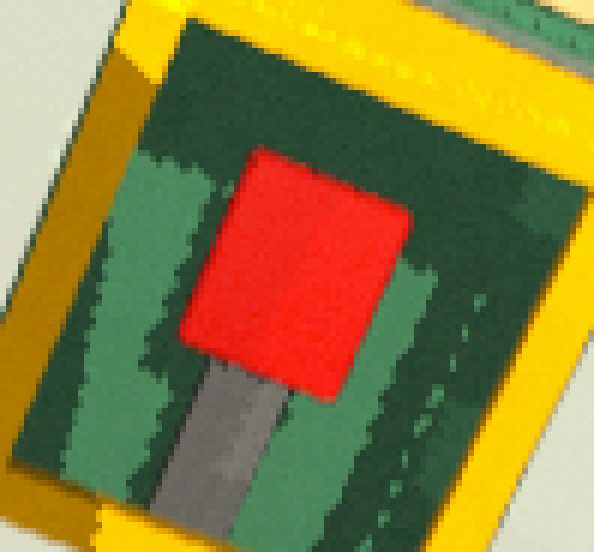

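View pics/scene_7.png

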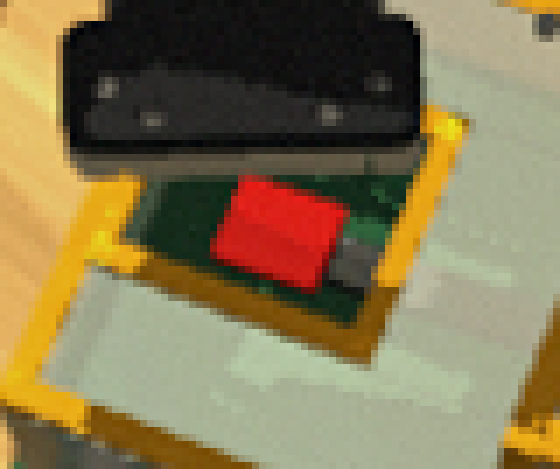

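The scene and wrist rays meet at z = 0.0634 in the press frame, 41.6 mm below the ledge, which matches fully down (42 mm). The earlier contact fits too: the lever tilts, so the wide finger tip rests on the pad's higher inner edge. Now I'll check the medal for a rise by comparing crops from before and after.

```bash
python3 - <<'E'
from h import *
for n,(x,y,w,h) in {"scene":(290,150,70,60),"top":(275,115,70,70)}.items():
    A=cv2.imread(f"pics/{n}0.png");f=grab_frame(n);B=f["pixels"][:,:,::-1].copy()
    cv2.imwrite(f"pics/{n}_m.png",np.hstack([cv2.resize(i[y:y+h,x:x+w],None,fx=5.5,fy=5.5,interpolation=0) for i in(A,B)]))
    for i in(A,B):
        H,S,V=cv2.split(cv2.cvtColor(i[y:y+h,x:x+w],cv2.COLOR_BGR2HSV));m=((H>10)&(H<26)&(S>120)&(V>60)).astype(np.uint8)
        k,l,st,ce=cv2.connectedComponentsWithStats(m);print(n,[(st[j].tolist(),ce[j].round(1).tolist()) for j in range(1,k) if st[j,4]>8])
    die=W+px*.18; 
    for z in(.100,.104,.108,.112): print(z,np.round(proj(f,die*[1,1,0]+[0,0,z]),1)-[x,y])
E
```

```text
scene [([0, 0, 6, 15, 54], [1.6, 5.2]), ([21, 24, 18, 13, 122], [28.2, 31.4]), ([0, 35, 66, 25, 438], [28.0, 48.8]), ([0, 57, 7, 3, 13], [3.0, 58.2]), ([11, 57, 7, 3, 13], [13.2, 58.4])]
scene [([0, 0, 6, 14, 47], [1.5, 4.7]), ([22, 24, 17, 13, 102], [28.7, 31.0]), ([0, 35, 66, 25, 447], [28.1, 48.8]), ([0, 57, 8, 3, 14], [2.9, 58.2])]
0.1 [29.6 28.5]
0.104 [29.9 27.9]
0.108 [30.1 27.3]
0.112 [30.4 26.8]
top [([0, 0, 15, 7, 74], [5.9, 2.1]), ([0, 14, 18, 56, 351], [6.7, 46.1]), ([23, 34, 15, 9, 55], [29.4, 39.2]), ([23, 56, 47, 14, 344], [52.4, 64.5])]
top [([0, 0, 16, 7, 74], [6.0, 2.1]), ([0, 16, 17, 54, 313], [6.7, 46.7]), ([23, 35, 15, 7, 37], [29.6, 38.8]), ([23, 55, 47, 15, 340], [52.6, 64.4])]
0.1 [31.  32.4]
0.104 [31.1 32. ]
0.108 [31.3 31.5]
0.112 [31.5 31. ]
```

View pics/scene_m.png

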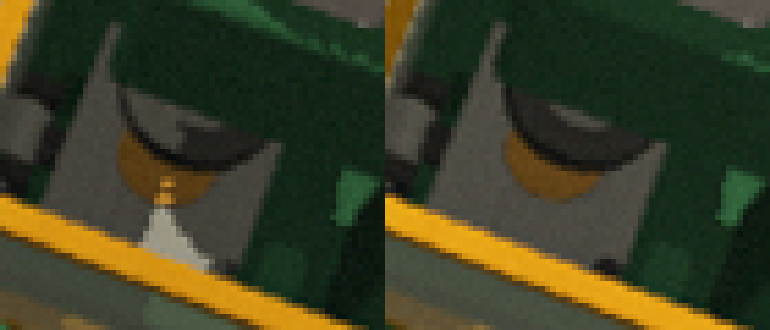

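View pics/top_m.png

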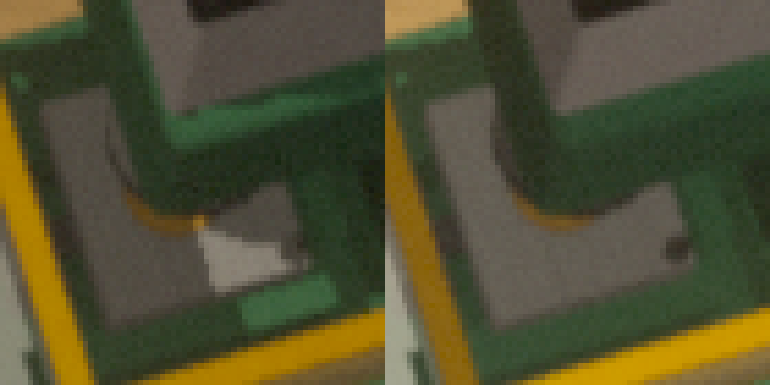

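The medal's lower brass edge moved up about 1 px in both fixed views, as a rise of several millimetres should. The lever met a hard 47 N stop, and the hand is now 164 mm above the window. Last, I'll check that the file, hammer and tray haven't moved, then hand in.

```bash
python3 - <<'E'
from h import *
for n,b in {"top":[("file",150,200,45,50),("hammer",375,200,30,50)],"scene":[("hammer",240,250,120,75),("file",168,92,45,100)]}.items():
    A=cv2.imread(f"pics/{n}0.png",0);B=cv2.cvtColor(grab_frame(n)["pixels"],cv2.COLOR_RGB2GRAY)
    for nm,x,y,w,h in b:
        e=[cv2.Canny(i[y:y+h,x:x+w],60,150).astype(np.float32) for i in(A,B)]
        print(n,nm,np.round(cv2.phaseCorrelate(*[np.float32(cv2.GaussianBlur(k,(5,5),0)) for k in e]),2) if 0 else cv2.phaseCorrelate(*[cv2.GaussianBlur(k,(5,5),0) for k in e]))
f=grab_frame("wrist")["pixels"]
s=get_state();print(s["t"],s["force"],s["qd"],s["eef_pos"])
E
```

```text
top file ((0.6713529560142035, -0.0196743751321371), 0.8711616079542372)
top hammer ((-0.05392618340130184, 0.018313944131705284), 0.9118396234512329)
scene hammer ((0.1256915964671279, 0.635097734353657), 0.4645222337510851)
scene file ((0.20690051586415947, -0.15095260078810213), 0.6217314682006836)
7.525 [ 0.33428671  0.09637147 -0.18767536] [ 0.00150746 -0.0044435   0.00408375 -0.00044015  0.00036766 -0.00059172] [0.60911703 0.10044749 0.26599908]
```

```bash
python3 -c "
from station import *
print(job_done(), get_state()['t'])"
```

```text
the job is handed in; nothing more can be done
the job is handed in; nothing more can be done
```

I pressed the ejector lever to a hard stop through the window, drew the hand out about 16 cm above it, and handed the job in at about 7.5 s.

**Approach:** I went in with the fingers shut and the wrist camera turned away from the upright panel. The hand sat about 20° off square to the window, because the last joint was near its limit. By my measurements there was still about 12 mm of clearance at the fingers. I saw no sign of touching the guard, but I only judged that from positions and pictures.

**Lever:** The force was about 5 N while the pad moved, then rose to 47–49 N with no more travel. With the hand out, the scene and wrist views put the pad 41.6 mm below the ledge, against 42 mm for fully down.

**Checks that disagreed or are weak:**
- **Stop height:** the arm's own reading put the stop about 4 mm higher than expected (tool tip at 67 mm instead of 63 mm). I put this down mainly to the lever tilting and the finger tips resting on the pad's higher inner edge, but I didn't confirm it, and it may not explain the full 4 mm. The scene camera alone couldn't tell the two heights apart.
- **Medal:** its visible edge moved up by about 1 px in both fixed views, so it rose. That is too coarse to confirm the full height.
- **Loose tools:** the file and hammer showed image shifts of less than 0.7 px, which is within noise and shadow changes. I only checked the tray by eye.

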